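# Draw out the cavity's tuning rod and hold it

### The job

Turn the three clamp knobs on the tuning cavity counterclockwise (seen from above) to their end stops, in any order, so that their noses no longer hold down the rod's flange. Then grip the rod's stem and draw it straight up, without forcing it sideways in its bore, until it has come up 40 mm (the groove on its shaft is level with the block's top), and finish holding it still there in the gripper. The rod must never come right out, and the screwdriver, mug and adapter stay where they are.

Things in the scene. Friction and masses are not known exactly. Their poses are not given: they have to be found in the camera images.
- cavity: The tuning cavity: a plain ribbed aluminium block 210 x 210 mm, 100 mm high, fixed to the bench; two brass sockets stick out of one side. Origin at the centre of its underside on the bench, z up; the sockets are on its -x side. A vertical blind bore, 21.5 mm wide and 90 mm deep, opens in the middle of its top.
- bore_mouth (a point): Centre of the bore's mouth, level with the block's top face (100 mm above the bench), z up along the bore, same axes as the block.
- rod: Steel tuning rod, about 0.45 kg, loose in the bore (0.75 mm play all round). Origin on its axis at the flange's underside, z up; seated, it lies at the bore mouth. Shaft below: 20 mm diameter, 85 mm long, dark groove 40 mm below the origin. Flange: disc 60 mm wide, 6 mm thick. Stem above: 20 mm round, from 6 to 62 mm above the origin; grip it about 32 mm up, fingers opened only about 50 mm
- clamp_a (a joint): Turn of clamp knob a, rad. 0: its steel nose points at the rod and overlaps the flange by 12 mm, 2 mm above it, holding it down; grows counterclockwise seen from above, to the end stop at 1.25. It starts between 0 and 0.25, turns with light friction (0.06 N m) and stays where it is left. Beyond about 0.6 the nose is clear of the flange.
- grip_a (a point): Grip point of clamp knob a, on its vertical axis, 130 mm above the bench, 80 mm from the bore axis at 0 deg counterclockwise from the block's +x. Black bar 44 long, 14 wide, 114 to 142 mm above the bench; below it a steel nose 14 mm wide reaches 62 mm out (top face 114, underside 108), then a foot 28 mm wide up to 107. x along the bar to the nose, turning with it. Pinch across the 14 mm.
- clamp_b (a joint): Turn of clamp knob b, rad. 0: its steel nose points at the rod and overlaps the flange by 12 mm, 2 mm above it, holding it down; grows counterclockwise seen from above, to the end stop at 1.25. It starts between 0 and 0.25, turns with light friction (0.06 N m) and stays where it is left. Beyond about 0.6 the nose is clear of the flange.
- grip_b (a point): Grip point of clamp knob b, on its vertical axis, 130 mm above the bench, 80 mm from the bore axis at 120 deg counterclockwise from the block's +x. Black bar 44 long, 14 wide, 114 to 142 mm above the bench; below it a steel nose 14 mm wide reaches 62 mm out (top face 114, underside 108), then a foot 28 mm wide up to 107. x along the bar to the nose, turning with it. Pinch across the 14 mm.
- clamp_c (a joint): Turn of clamp knob c, rad. 0: its steel nose points at the rod and overlaps the flange by 12 mm, 2 mm above it, holding it down; grows counterclockwise seen from above, to the end stop at 1.25. It starts between 0 and 0.25, turns with light friction (0.06 N m) and stays where it is left. Beyond about 0.6 the nose is clear of the flange.
- grip_c (a point): Grip point of clamp knob c, on its vertical axis, 130 mm above the bench, 80 mm from the bore axis at 240 deg counterclockwise from the block's +x. Black bar 44 long, 14 wide, 114 to 142 mm above the bench; below it a steel nose 14 mm wide reaches 62 mm out (top face 114, underside 108), then a foot 28 mm wide up to 107. x along the bar to the nose, turning with it. Pinch across the 14 mm.
- screwdriver: Bystander: a screwdriver lying loose on the bench beside the block. Leave alone. Origin at its underside near its middle.
- mug: Bystander: a white mug of 80 mm diameter, 90 mm high, on the bench behind the block. Leave alone. Origin at the centre of its underside.
- adapter: Bystander: a brass coaxial adapter of 28 mm diameter, 42 mm high, standing on the bench beside the block. Leave alone. Origin at the centre of its underside.
Mind the look-alikes: they are no part of the job. What is meant by the rod is not pink, and is the larger of those in its own colour.

How it is judged:
By the outcome, as a careful person would: the job done as asked, in the order asked, and still so for the second after the job is handed in, while the arm keeps its last pose, push and grip.
It also fails if it takes over 72 s, if anything falls off the work surface, if the arm or the gripper's body presses on something with over 40 N, if the wrist force passes 120 N, or if a joint passes its speed limit or range.

### The arm

A 6-joint arm with a two-finger parallel gripper is mounted at the origin on the work surface. World frame = base frame: x ahead of the robot, y to its left, z up, the work surface at z = 0. Lengths are in m, angles in rad, forces in N, time in s.
With the tool pointing down it reaches from about 0.275 to 0.75 m from the base axis. Payload 10.2 kg.
Tool frame: the origin (TCP) lies midway between the tips of the shut fingers; the grasp point (between the pads) lies 19 mm behind it (env.hold_point_z is the distance from the TCP to the grasp point, in m); z points along the fingers, y is the line along which they close (so a half turn about z gives the same grasp; the last joint's range is limited). The gripper opens to 85 mm and grips with 20 to 120 N. Pads are 22 mm wide; open, the fingers measure 114 mm over their backs; the gripper's body (76 mm by 85 mm) begins 54 mm behind the grasp point. The pads swing forward as they close: fully open they stand 13 mm farther back than shut.
Start: joints at [-1.547, 0.313, 1.498, -0, 1.331, -0.223], TCP at [0.128, -0.509, 0.231] pointing down, gripper open.
Joint ranges: [-2.94, 2.94], [-0.97, 2.17], [0.19, 2.56], [-1.23, 4.37], [0.02, 3.11], [-2.88, 2.88]. Speed limits (rad/s): [2.39, 2.39, 3.01, 3.14, 3.14, 3.14].

### API

Orientations are given as a unit quaternion [x, y, z, w].
In Python, from bench import env, kinematics, monitor, eyes, job gives the robot as it stands. The module is installed in compiled form; this text tells all that it offers. Calls block until the motion is done:
- env.reach(position, orientation): joint-space move of the TCP to a pose.
- env.movel(position, velocity=0.15, frame=None, guard=None): straight line of the TCP; frame=None keeps the orientation; velocity is the mean speed in m/s. With guard (N) it stops when the force on the tool has changed by that much, and returns True; else False.
- env.set_joints(angles): joint-space move.
- env.release() and env.close_gripper(effort=None): open the fingers fully, or close them until they stop; effort is the grip in N (None keeps the last).
- env.hold(seconds).
- kinematics.ik(position, orientation): joint angles nearest the present ones, or None.
- monitor.sense(): the state.
- eyes.grab_frame(name): name is "side" or "top"; returns a dict with "frame" (480x640x3 uint8, red, green, blue), "mtx" (3x3 intrinsics, pixels), "view" (4x4, takes a point from world to camera coordinates). Camera axes: x right, y down, z forward; pixel columns grow to the right and rows downward; lengths in m; the calibration is good to about 2 mm. A picture is of the moment at which its call begins. There is no depth.
A pose or a line that the arm cannot do raises env.MotionError and nothing moves.
- job.hand_in(): hands the job in; it is judged then, once.
The state is a dict: "clock": time; "joints": joint angles; "qvel": joint speeds; "joint_efforts": joint torques, N m; "position": TCP position; "ee_rot": TCP orientation; "contact_force": force on the tool from outside, world axes, zero at the start; "ft_torque": the same for the moment, N m; "finger_gap": opening from 0.0 (shut) to 1.0 (fully open); "gripper_force": force on a finger pad.
Only numpy, scipy, OpenCV 4.12 (cv2) and the standard library are available. Lean on these libraries where they do the work, as an engineer would, in place of code of your own. Each camera call takes 0.05 s, during which the arm holds its last target. There are 200 camera calls.

## Working session

There is one attempt and no reset: what is moved stays moved. The work goes in short steps, each a Python script; the robot and the scene stay as the last script left them, time stands still between calls to the robot, and variables do not carry over. Pictures are saved under pics/ and viewed, at most 10 in all, crops included, and the job is handed in when it is done.

```bash
mkdir -p pics; ls; python3 - <<'E'
from bench import env, kinematics, monitor, eyes, job
import cv2, numpy as np
for n in ("side","top"):
    f=eyes.grab_frame(n); cv2.imwrite(f"pics/{n}0.png",f["frame"][:,:,::-1]); print(n,f["mtx"].tolist(),np.round(f["view"],4).tolist())
    np.savez(f"pics/{n}0.npz",**f)
s=monitor.sense(); print(s, env.hold_point_z)
E
```

```text
pics
side [[518.2181266565154, 0.0, 325.00455877329165], [0.0, 518.2181266565154, 241.9299369021511], [0.0, 0.0, 1.0]] [[0.9782, -0.2078, 0.0014, -0.5621], [-0.1284, -0.61, -0.7819, 0.1644], [0.1634, 0.7646, -0.6234, 0.915], [0.0, 0.0, 0.0, 1.0]]
top [[481.81766654021783, 0.0, 312.9370367048449], [0.0, 481.81766654021783, 239.4181090945911], [0.0, 0.0, 1.0]] [[-0.0129, -0.9998, -0.0132, 0.0424], [-0.9956, 0.0141, -0.0927, 0.5624], [0.0928, 0.012, -0.9956, 1.107], [0.0, 0.0, 0.0, 1.0]]
{'clock': 0.1, 'joints': array([-1.54737997e+00,  3.13408589e-01,  1.49833750e+00,  7.18776311e-06,
        1.33099062e+00, -2.23412376e-01]), 'qvel': array([ 0.00037355, -0.00198291, -0.00454598,  0.00130193, -0.00070803,
        0.00118669]), 'joint_efforts': array([ 3.41371560e-03, -4.12904871e+01, -2.60137868e+01, -2.03473483e-04,
        3.04136505e-03,  2.98759119e-05]), 'position': array([ 0.12825172, -0.50886924,  0.23079375]), 'ee_rot': array([ 9.92394051e-01,  1.23100447e-01,  6.05793516e-05, -5.68820515e-04]), 'contact_force': array([ 0.42674138, -0.67413964, -0.06288293]), 'ft_torque': array([-0.00110305,  0.00813195, -0.01555103]), 'gripper_force': 0.0, 'finger_gap': 0.9973206125802245} 0.0187
```

View pics/side0.png

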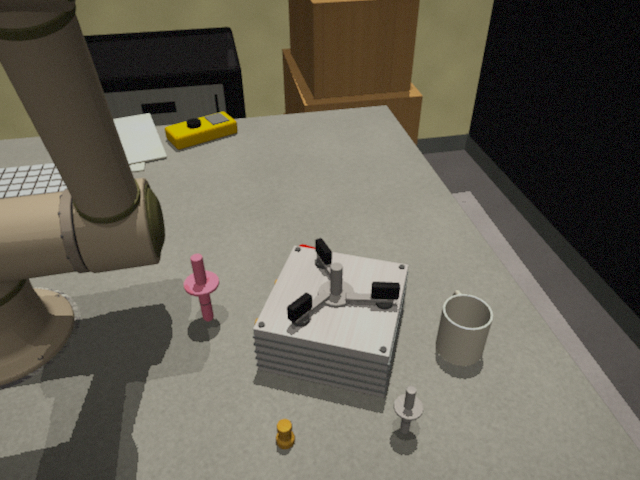

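View pics/top0.png

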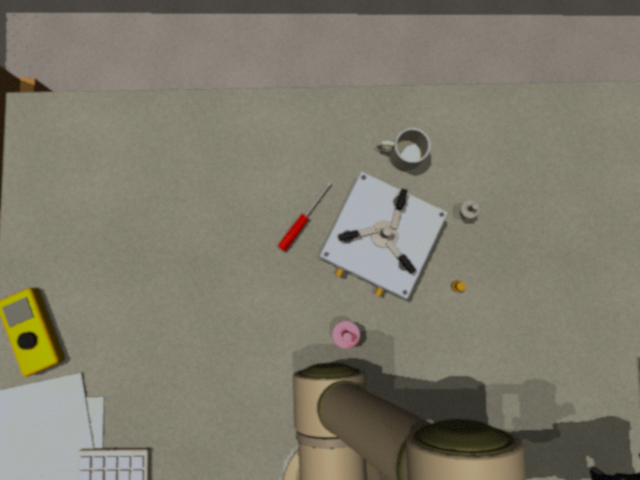

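The side view shows the block with the grey rod near (336,280) and black knobs at (300,307), (323,252) and (385,291). In the top view, the block corners are (362,175), (445,213), (409,298) and (321,257), the sockets are on the robot side, and the rod is near (387,233). The pink rod and the small grey rod at (470,211) are decoys.

```bash
cat > vis.py <<'E'
import numpy as np, cv2
def ray(f,uv):
    V=f["view"];R=V[:3,:3];t=V[:3,3]
    d=R.T@np.linalg.solve(f["mtx"],[uv[0],uv[1],1.]); return -R.T@t, d/np.linalg.norm(d)
def onplane(f,uv,z):
    c,d=ray(f,uv); return c+d*(z-c[2])/d[2]
def tri(f1,u1,f2,u2):
    a,d=ray(f1,u1);b,e=ray(f2,u2)
    s=np.linalg.lstsq(np.c_[d,-e],b-a,rcond=None)[0]; p,q=a+s[0]*d,b+s[1]*e
    return (p+q)/2,np.linalg.norm(p-q)
def proj(f,p):
    c=f["mtx"]@(f["view"][:3,:3]@p+f["view"][:3,3]); return c[:2]/c[2]
def blobs(mask,amin,amax):
    n,l,s,c=cv2.connectedComponentsWithStats(mask.astype(np.uint8))
    return [(c[i],s[i],l==i) for i in range(1,n) if amin<s[i][4]<amax]
E
python3 - <<'E'
import numpy as np,cv2
from vis import *
T=dict(np.load("pics/top0.npz"));S=dict(np.load("pics/side0.npz"))
# block in the top view
im=T["frame"].astype(int); sub=np.zeros((480,640),bool); sub[165:310,310:455]=1
hsv=cv2.cvtColor(T["frame"],cv2.COLOR_RGB2HSV)
b=[x for x in blobs((im.min(2)>140)&sub,2000,2e4)]
m=b[0][2].astype(np.uint8)
h=cv2.convexHull(cv2.findContours(m,0,2)[0][0]); r=cv2.minAreaRect(h); P=cv2.boxPoints(r)
W=np.array([onplane(T,p,.1) for p in P]); print(len(b),"rect",r,"\n",W.round(4),"\nsides",np.linalg.norm(W-np.roll(W,1,0),axis=1),"centre",W.mean(0))
for p,q in zip(W,np.roll(W,1,0)): print("edge ang",np.degrees(np.arctan2(*(p-q)[1::-1])))
for nm,F,box in (("top",T,(180,285,325,440)),("side",S,(235,330,270,405))):
    im=F["frame"].astype(int); k=np.zeros((480,640),bool);k[box[0]:box[1],box[2]:box[3]]=1
    for c,s,mm in blobs((im.max(2)<45)&k,60,2000): 
        print(nm,c.round(1),s, [round(float(v),1) for v in cv2.minAreaRect(np.argwhere(mm)[:,::-1].astype(np.float32))[1]])
a=cv2.resize(T["frame"][165:310,310:455],(0,0),fx=4,fy=4,interpolation=2)[:,:,::-1]
cv2.imwrite("pics/topc.png",a)
cv2.imwrite("pics/sidec.png",cv2.resize(S["frame"][235:365,250:420],(0,0),fx=4.5,fy=4.5,interpolation=2)[:,:,::-1])
E
```

```text
1 rect ((383.6393127441406, 233.90524291992188), (96.69004821777344, 95.22724914550781), 26.029592514038086) 
 [[ 0.5205  0.0204  0.1   ]
 [ 0.7099 -0.0753  0.1   ]
 [ 0.6117 -0.2642  0.1   ]
 [ 0.4258 -0.1667  0.1   ]] 
sides [0.20970444 0.2122044  0.2129481  0.20997601] centre [ 0.56698596 -0.12143994  0.1       ]
edge ang 63.14937797819819
edge ang -26.80712581790653
edge ang -117.45622880187355
edge ang 152.31145988455108
top [400.8 199.8] [396 190  10  20 118] [7.5, 19.4]
top [348.3 235.6] [340 232  18   9 111] [7.3, 17.8]
top [406.1 263.6] [399 256  15  16 110] [18.4, 6.6]
side [323.  251.4] [316 239  15  26 253] [26.3, 11.8]
side [385.1 290.6] [372 283  27  16 417] [15.0, 26.0]
side [299.4 308.2] [288 294  24  32 429] [31.0, 23.0]
```

View pics/topc.png

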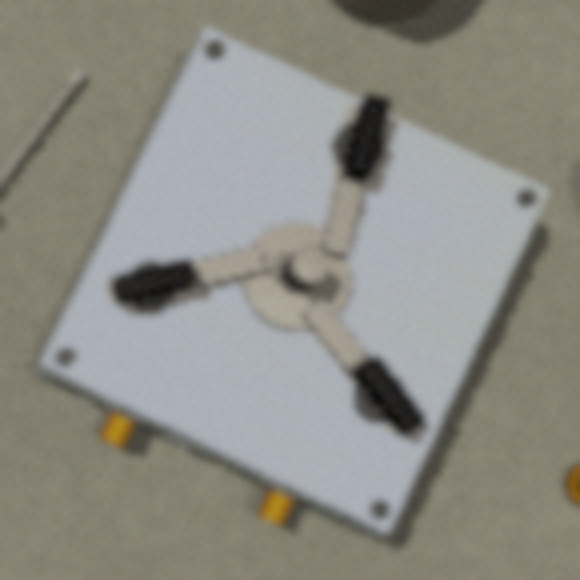

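View pics/sidec.png

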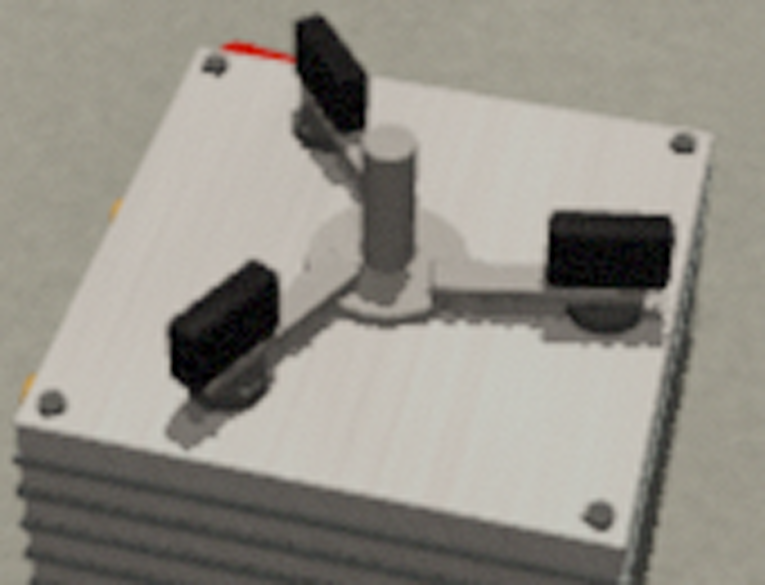

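Crops: rod stem top at about (387,232) in the top view and (336.7,266.6) in the side view. Knob a is at (400,199), b at (348,236), c at (406,264), all still holding the flange. The four screws are visible in both views.

```bash
python3 - <<'E'
import numpy as np,cv2
from vis import *
T=dict(np.load("pics/top0.npz"));S=dict(np.load("pics/side0.npz"))
o=lambda p,k,x,y:np.array(p,float)/k+[x,y]-.5+.5/k
def dark(F,c):
    g=F["frame"].astype(float).mean(2);x,y=np.round(c).astype(int);w=4
    p=g[y-w:y+w+1,x-w:x+w+1];wt=np.clip(np.median(p)-20-p,0,None);Y,X=np.mgrid[y-w:y+w+1,x-w:x+w+1]
    return np.array([(wt*X).sum(),(wt*Y).sum()])/wt.sum()
tt=[(214,49),(526,198),(379,509),(65,356)];ss=[(213,64),(598,515),(51,403),(682,143)]
ss=[(682,143),(598,515),(51,403),(213,64)]
C=[]
for a,b in zip(tt,ss):
    u,v=dark(T,o(a,4,310,165)),dark(S,o(b,4.5,250,235)); p,g=tri(T,u,S,v);C.append(p);print("screw",u.round(1),v.round(1),p.round(4),round(g,4))
C=np.array(C);c=C.mean(0);e=(C[0]-C[3])+(C[1]-C[2]);f=(C[0]-C[1])+(C[3]-C[2])
print("centre",c.round(4),"yaw",np.degrees(np.arctan2(e[1],e[0])),np.degrees(np.arctan2(f[1],f[0]))-90, np.linalg.norm(C-np.roll(C,1,0),axis=1))
print("stem top",tri(T,o((308,268),4,310,165),S,o((390,142),4.5,250,235)))
for n,u,v,i in (("a",(400.8,199.8),(385.1,290.6),0),("b",(348.3,235.6),(323,251.4),120),("c",(406.1,263.6),(299.4,308.2),240)):
    p,g=tri(T,u,S,v);d=p-c;print(n,p.round(4),round(g,4),"r",np.hypot(*d[:2]),"az",np.degrees(np.arctan2(d[1],d[0])),"az-i",(np.degrees(np.arctan2(d[1],d[0]))-i)%360-360)
# knob bar direction in the top view: bar ends at crop pixels, plane .142 top ; nose line
for n,A,B in (("a",(375,97),(360,180)),("b",(115,288),(193,275)),("c",(417,427),(366,365))):
    p,q=onplane(T,o(A,4,310,165),.14),onplane(T,o(B,4,310,165),.14);print(n,"bar",np.linalg.norm(p-q),(p+q)/2,np.degrees(np.arctan2(*(q-p)[1::-1])))
for n,A,B in (("a",(350,178),(335,255)),("b",(198,274),(262,260)),("c",(362,365),(314,308))):
    p,q=onplane(T,o(A,4,310,165),.114),onplane(T,o(B,4,310,165),.114);print(n,"nose",np.degrees(np.arctan2(*(q-p)[1::-1])))
E
```

```text
screw [363.2 176.9] [401.3 266.8] [ 0.6935 -0.0794  0.1028] 0.0003
screw [441.3 214.1] [382.8 349.6] [ 0.6081 -0.2488  0.1024] 0.0006
screw [404.2 292.5] [261.  324.6] [ 0.4384 -0.1625  0.102 ] 0.0017
screw [325.5 254.2] [297.8 248.7] [0.5241 0.0067 0.1031] 0.0025
centre [ 0.566  -0.121   0.1026] yaw -26.950743609806473 -26.821175087709406 [0.18995545 0.18970326 0.19039969 0.18961705]
stem top (array([ 0.56572796, -0.11970581,  0.16172552]), np.float64(0.0028138490815972812))
a [ 0.6372 -0.1566  0.1292] 0.0021 r 0.07963634355835743 az -26.554482687880455 az-i -26.554482687880466
b [ 0.5612 -0.0422  0.13  ] 0.0016 r 0.0789657366410235 az 93.48768912533981 az-i -26.512310874660216
c [ 0.4994 -0.164   0.1266] 0.0006 r 0.07930774375951342 az -147.15361846820815 az-i -27.15361846820815
a bar 0.0454921914864078 [ 0.63548627 -0.15603711  0.14      ] 168.21250180817236
b bar 0.04182417573692877 [ 0.56064885 -0.04111339  0.14      ] -81.30891327810758
c bar 0.04174054407659 [ 0.49847465 -0.16448002  0.14      ] 37.998675215014686
a nose 167.47281940948892
b nose -78.42222617595152
c nose 38.67697815297263
```

Everything agrees with the given sizes: screw square 190 mm, knob radius about 79.5 mm, stem top at z 0.162. The centre is (0.566,-0.1205), yaw -26.9°, and the knobs start at about a .255, b .12 and c .09. I'll begin with knob c.

```bash
cat > arm.py <<'E'
from bench import env, kinematics, monitor, eyes, job
import numpy as np
from scipy.spatial.transform import Rotation as Ro
C=np.array([.566,-.1205]); YAW=np.radians(-26.9)
def quat(h):
    c,s=np.cos(h),np.sin(h); return Ro.from_matrix([[c,s,0],[s,-c,0],[0,0,-1]]).as_quat()
def st(msg=""):
    s=monitor.sense(); print(msg,"t%.1f"%s["clock"],"p",s["position"].round(4),"F",s["contact_force"].round(1),"M",s["ft_torque"].round(2),"gap %.3f gf %.1f"%(s["finger_gap"],s["gripper_force"]),"j6 %.3f"%s["joints"][5]); return s
def plan(k,q0):
    az=YAW+np.radians({"a":0,"b":120,"c":240}[k]); xy=C+.08*np.array([np.cos(az),np.sin(az)])
    best=None
    for half in (0,np.pi):
        h=az+np.pi+half+q0
        j=kinematics.ik([*xy,.115],quat(h))
        if j is None: continue
        j2=kinematics.ik([*xy,.115],quat(h+.1)); sg=np.sign((j2[5]-j[5]+np.pi)%(2*np.pi)-np.pi)
        e=j[5]+sg*(1.35-q0); m=max(abs(j[5]),abs(e))
        if best is None or m<best[0]: best=(m,xy,h,sg,j)
    return best
def approach(k,q0):
    m,xy,h,sg,j=plan(k,q0); print(k,xy.round(4),"heading",round(h,3),"sign",sg,"max|j6|",round(m,3)); assert m<2.8
    env.reach([*xy,.20],quat(h))
    if env.movel([*xy,.114],.12,guard=8): st("TOUCH"); return None
    env.close_gripper(20); st("closed"); return sg
def turn(sg,total,step=.12,mlim=.5):
    m0=monitor.sense()["ft_torque"]; a=0
    while a<total:
        d=min(step,total-a) if a<total-.25 else .04
        j=monitor.sense()["joints"].copy() if a==0 else j; j[5]+=sg*d; a+=d; env.set_joints(j)
        s=st("a %.2f"%a)
        if abs(s["ft_torque"][2]-m0[2])>mlim: print("stop"); break
E
python3 - <<'E'
from arm import *
for k,q in (("c",.09),("b",.12),("a",.25)): m=plan(k,q); print(k,m[0],m[2],m[3])
sg=approach("c",.09)
E
```

```text
c 0.8980411879222381 6.950889289589709 -1.0
b 1.6843112898093247 8.028086840786306 -1.0
a 1.371075368219774 6.0636917383931115 -1.0
c [ 0.499  -0.1642] heading 6.951 sign -1.0 max|j6| 0.898
closed t3.5 p [ 0.4997 -0.1647  0.1143] F [ 4.4 -3.2 -0.9] M [-0.43 -0.59  0.  ] gap 0.160 gf 25.1 j6 0.362
```

```bash
python3 - <<'E'
from arm import *
turn(-1,1.26)
E
```

```text
a 0.12 t3.7 p [ 0.4998 -0.1649  0.1144] F [ 2.9 -2.2 -0.8] M [-0.23 -0.24  0.09] gap 0.159 gf 25.1 j6 0.245
a 0.24 t4.0 p [ 0.4999 -0.165   0.1143] F [ 4.2 -3.4 -2.9] M [-0.48 -0.5   0.03] gap 0.160 gf 24.9 j6 0.127
a 0.36 t4.2 p [ 0.5    -0.165   0.1143] F [ 5.2 -3.9 -2.4] M [-0.48 -0.53  0.07] gap 0.161 gf 24.8 j6 0.006
a 0.48 t4.5 p [ 0.5001 -0.1651  0.1143] F [ 5.3 -4.5 -3.2] M [-0.63 -0.72  0.04] gap 0.159 gf 24.7 j6 -0.114
a 0.60 t4.7 p [ 0.5002 -0.1652  0.1144] F [ 5.3 -3.7 -5. ] M [-0.61 -0.88  0.09] gap 0.161 gf 24.6 j6 -0.233
a 0.72 t5.0 p [ 0.5003 -0.1652  0.1143] F [ 7.3 -5.  -4.4] M [-0.66 -0.95  0.07] gap 0.162 gf 24.6 j6 -0.353
a 0.84 t5.2 p [ 0.5005 -0.1653  0.1144] F [ 8.2 -4.2 -4.9] M [-0.69 -1.05  0.04] gap 0.160 gf 24.5 j6 -0.473
a 0.96 t5.5 p [ 0.5006 -0.1653  0.1144] F [ 9.2 -4.5 -6.3] M [-0.7  -1.22  0.04] gap 0.158 gf 24.4 j6 -0.594
a 1.08 t5.7 p [ 0.5007 -0.1653  0.1144] F [ 9.3 -5.  -6.6] M [-0.68 -1.3   0.01] gap 0.156 gf 24.3 j6 -0.713
a 1.12 t6.0 p [ 0.5008 -0.1653  0.1144] F [ 9.8 -4.2 -6.5] M [-0.65 -1.35  0.06] gap 0.161 gf 24.3 j6 -0.753
a 1.16 t6.2 p [ 0.5008 -0.1652  0.1144] F [ 9.6 -4.8 -6.4] M [-0.69 -1.44  0.03] gap 0.158 gf 24.3 j6 -0.793
a 1.20 t6.5 p [ 0.5009 -0.1652  0.1144] F [10.  -3.9 -5.4] M [-0.72 -1.48 -0.73] gap 0.162 gf 32.4 j6 -0.832
stop
```

```bash
python3 - <<'E'
from arm import *
def up():
    env.release(); p=monitor.sense()["position"]; env.movel([p[0],p[1],.20],.15); st("up")
up()
for k,q in (("b",.12),("a",.25)):
    sg=approach(k,q)
    if sg is None: break
    turn(sg,1.3-q+.1); up()
env.reach([.35,-.40,.28],quat(YAW))
for n in ("side","top"):
    f=eyes.grab_frame(n); np.savez(f"pics/{n}1.npz",**f)
    import cv2
    b=(slice(235,365),slice(250,420)) if n=="side" else (slice(165,310),slice(310,455))
    cv2.imwrite(f"pics/{n}1.png",cv2.resize(f["frame"][b],(0,0),fx=4,fy=4,interpolation=2)[:,:,::-1])
st()
E
```

```text
up t7.9 p [ 0.4993 -0.1646  0.1991] F [-0.3 -0.9 -0.8] M [ 0.02 -0.02 -0.05] gap 1.000 gf 0.0 j6 -0.838
b [ 0.5617 -0.0406] heading 8.028 sign -1.0 max|j6| 1.684
closed t10.0 p [ 0.5632 -0.0407  0.1145] F [ 8.   1.  -2.8] M [ 0.04 -1.11 -0.  ] gap 0.158 gf 26.3 j6 -0.454
a 0.12 t10.3 p [ 0.5633 -0.0407  0.1145] F [ 2.   0.9 -0.9] M [ 0.05 -0.04  0.07] gap 0.157 gf 26.5 j6 -0.571
a 0.24 t10.5 p [ 0.5633 -0.0407  0.1144] F [ 3.4  0.1 -1.4] M [ 0.07 -0.22  0.08] gap 0.163 gf 26.5 j6 -0.689
a 0.36 t10.8 p [ 0.5633 -0.0407  0.1145] F [ 4.  -0.2 -1. ] M [-0.02 -0.34  0.03] gap 0.158 gf 26.4 j6 -0.808
a 0.48 t11.0 p [ 0.5633 -0.0407  0.1145] F [ 4.4  0.5 -1.8] M [ 0.01 -0.41  0.04] gap 0.159 gf 26.4 j6 -0.928
a 0.60 t11.3 p [ 0.5633 -0.0407  0.1145] F [ 4.8  0.2 -2.6] M [ 0.06 -0.57  0.02] gap 0.157 gf 26.3 j6 -1.048
a 0.72 t11.5 p [ 0.5634 -0.0407  0.1145] F [ 5.2  1.2 -2.2] M [ 0.05 -0.64  0.03] gap 0.159 gf 26.3 j6 -1.169
a 0.84 t11.8 p [ 0.5634 -0.0407  0.1145] F [ 3.9  1.1 -2.7] M [ 0.14 -0.67  0.04] gap 0.159 gf 26.3 j6 -1.289
a 0.96 t12.0 p [ 0.5634 -0.0407  0.1145] F [ 3.8  1.8 -1.8
[... 1256 characters left out ...]
6 -1.1] M [-1.16 -0.12  0.11] gap 0.159 gf 22.7 j6 0.656
a 0.84 t20.0 p [ 0.6376 -0.1575  0.1143] F [ 2.  -7.5 -1.8] M [-1.17 -0.32  0.03] gap 0.160 gf 22.6 j6 0.536
a 0.96 t20.2 p [ 0.6377 -0.1576  0.1143] F [ 2.2 -7.9 -1.8] M [-1.36 -0.41  0.03] gap 0.161 gf 22.6 j6 0.416
a 1.00 t20.5 p [ 0.6378 -0.1577  0.1143] F [ 2.6 -8.6 -1.9] M [-1.3  -0.37  0.02] gap 0.164 gf 22.5 j6 0.377
a 1.04 t20.7 p [ 0.6378 -0.1577  0.1143] F [ 2.5 -7.9 -2.5] M [-1.31 -0.5  -0.68] gap 0.157 gf 31.0 j6 0.338
stop
up t22.1 p [ 0.6369 -0.156   0.1989] F [0.  0.4 0.5] M [-0.    0.03 -0.03] gap 1.000 gf 0.0 j6 0.331
 t23.7 p [ 0.3507 -0.3995  0.2797] F [-0.5  0.1  0.6] M [ 0.05 -0.   -0.02] gap 1.005 gf 0.0 j6 0.967
```

View pics/top1.png

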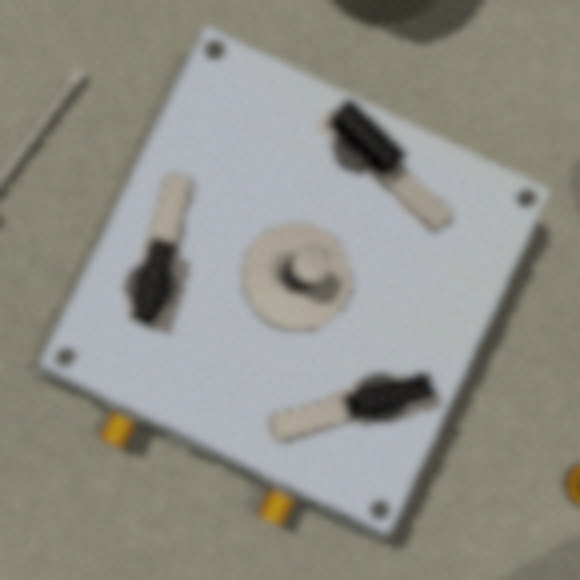

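View pics/side1.png

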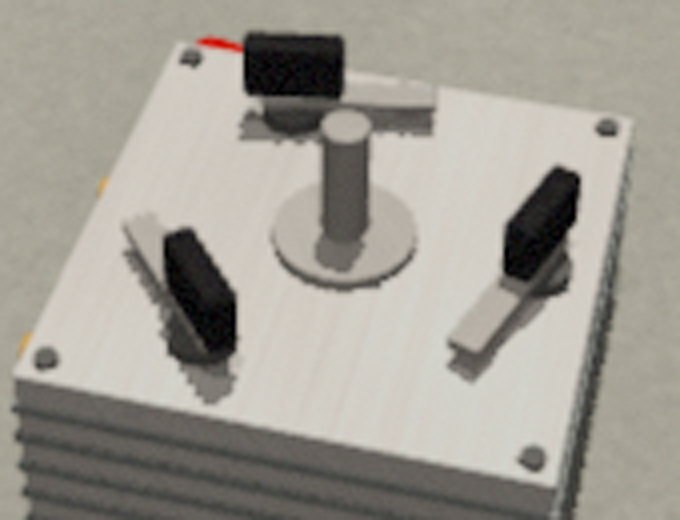

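All three knobs read at their stops: the noses are clear of the flange in both pictures (stem top at (308,265) in the top crop, (345,125) in the side crop). Next I'll grip the stem and null the side force.

```bash
python3 - <<'E'
from arm import *
xy=np.array([.5668,-.1205]); js=kinematics.ik([*xy,.2],quat(YAW)); print(js.round(2))
env.reach([*xy,.235],quat(YAW))
s0=st("above")
if env.movel([*xy,.1133],.1,guard=8): st("TOUCH"); raise SystemExit
st("down"); env.close_gripper(60); env.hold(.3); s=st("closed")
for i in range(4):
    F=s["contact_force"]-s0["contact_force"]
    if np.hypot(*F[:2])<1.5: break
    p=s["position"].copy(); p[:2]+=F[:2]*1e-4; p[2]=.1133
    env.movel(p,.02); env.hold(.2); s=st("null")
E
```

```text
[-0.41  0.46  1.37 -0.    1.31  1.63]
above t25.0 p [ 0.5666 -0.1215  0.2351] F [-0.4 -0.1  0.6] M [ 0.06 -0.02  0.02] gap 0.999 gf 0.0 j6 1.628
down t26.4 p [ 0.5671 -0.1206  0.1139] F [-0.1 -0.3  0.7] M [-0.03  0.06  0.  ] gap 1.001 gf 0.0 j6 1.629
closed t27.3 p [ 0.5669 -0.1204  0.1135] F [0.4 2.3 3.4] M [ 0.31 -0.09 -0.02] gap 0.216 gf 58.5 j6 1.629
null t27.7 p [ 0.5669 -0.1204  0.1135] F [-1.9 -0.3  4.6] M [-0.01  0.28  0.02] gap 0.220 gf 58.9 j6 1.629
```

```bash
python3 - <<'E'
from arm import *
s=monitor.sense(); c=s["position"].copy(); z0=c[2]
for i in range(1,9):
    c[2]=z0+.005*i
    hit=env.movel(c,.02,guard=15); env.hold(.15); s=st("lift%d"%(5*i))
    if hit: print("guard"); break
    F=s["contact_force"]; c[:2]=c[:2]+np.clip(F[:2]*1e-4,-3e-4,3e-4)
E
```

```text
lift5 t28.3 p [ 0.5668 -0.1203  0.1182] F [ 0.1 -0.6 -4.5] M [-0.02  0.07  0.  ] gap 0.219 gf 58.6 j6 1.629
lift10 t28.8 p [ 0.5669 -0.1204  0.1234] F [-0.4  0.3 -3.9] M [0.03 0.03 0.06] gap 0.214 gf 58.6 j6 1.629
lift15 t29.4 p [ 0.5669 -0.1204  0.1284] F [ 0.5 -1.4 -3.1] M [-0.01  0.01  0.03] gap 0.217 gf 58.6 j6 1.629
lift20 t29.9 p [ 0.5669 -0.1205  0.1334] F [ 0.   0.2 -6. ] M [0.04 0.06 0.  ] gap 0.215 gf 58.6 j6 1.629
lift25 t30.5 p [ 0.5669 -0.1205  0.1384] F [-0.6  1.1 -4.5] M [-0.03  0.    0.02] gap 0.214 gf 58.6 j6 1.629
lift30 t31.0 p [ 0.5668 -0.1204  0.1434] F [-0.5  0.1 -4.4] M [ 0.    0.02 -0.02] gap 0.217 gf 58.6 j6 1.629
lift35 t31.6 p [ 0.5668 -0.1204  0.1484] F [-0.1  0.9 -3.7] M [ 0.02  0.   -0.02] gap 0.217 gf 58.6 j6 1.629
lift40 t32.1 p [ 0.5668 -0.1203  0.1534] F [ 1.  -1.2 -4.5] M [-0.    0.04 -0.01] gap 0.218 gf 58.6 j6 1.629
```

```bash
python3 - <<'E'
from arm import *
from vis import proj
import cv2
f=eyes.grab_frame("side"); cv2.imwrite("pics/side2.png",cv2.resize(f["frame"][220:345,255:415],(0,0),fx=4.8,fy=4.8,interpolation=2)[:,:,::-1])
for z in (.10,.14): print(z,((proj(f,np.array([.5668,-.1205,z]))-[255,220])*4.8).round(1))
E
```

```text
0.1 [386.9 358.7]
0.14 [388.6 272.4]
```

View pics/side2.png

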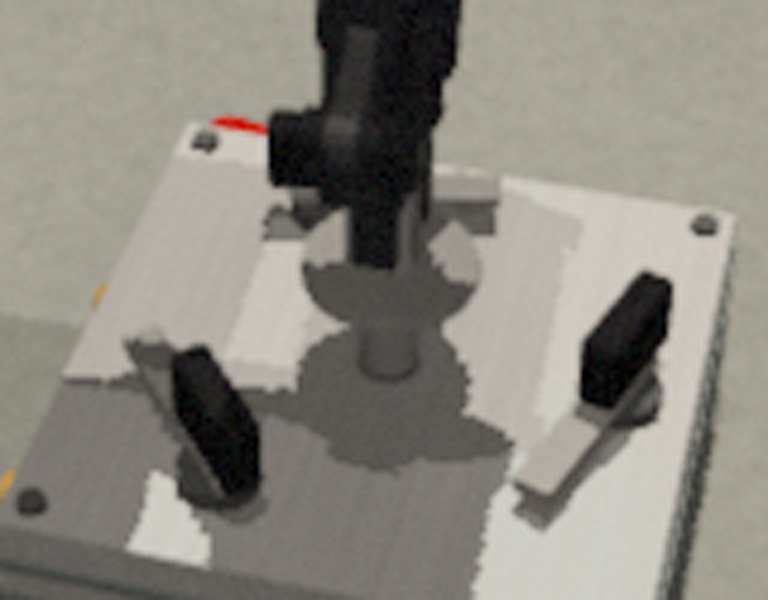

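The flange is centred at about (391,266), which fits an underside at z = 0.14. The dark groove line at (390,375) sits at the bore mouth, and the noses are clear.

```bash
python3 - <<'E'
from arm import *
env.hold(.5); st("final"); print(job.hand_in())
E
```

```text
final t32.7 p [ 0.5669 -0.1203  0.1535] F [ 0.2  0.9 -4. ] M [0.03 0.06 0.02] gap 0.219 gf 58.6 j6 1.629
the job is handed in; nothing more can be done
None
```

I turned all three knobs counterclockwise to their end stops, drew the rod straight up 40 mm with its groove at the block's top, and handed the job in at 32.7 s with the rod held still in the gripper; no verdict came back.

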